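# Punching board and punch into the guide stand

## Task

Get the punching stand ready for punching: first slide the loose pale plastic punching board into the slot in the stand's base, lengthwise, until it is fully home against the column. Then take the long all-steel punch out of the tool rack, thread it cutting tip down through the stand's upper and then lower guide bushing, and finish still holding it there, upright and still, with its tip about midway in the gap between the lower bushing and the board, so that leather can be slipped in underneath; do not let go of it. Leave the other tools and things on the bench where they are.

Things in the scene. Friction and masses are not known exactly. Their poses are not given: they have to be found in the camera images.
- stand: punching stand, a dark cast C-frame fixed to the bench. Origin at bench level, mid width, 70 mm behind the base's open front edge; x runs from the open front to the column (the way the board slides in), y across, z up. Base 170 x 100 x 10 mm; column x = 30 to 75 mm, 46 mm wide, 143 mm tall. Two arms reach forward from it, ends 34 mm round, to x = -37 mm: heights 50-72 and 105-130 mm
- slot_mouth (a point): centre of the slot's open front end, on its floor (10 mm above the bench), x = -70 mm; axes as the stand. Side rails 15 mm high, 62 mm apart inside, from here to the column, the first 12 mm flared. Keeper strips on the rails, starting 18 mm further in, overhang 5 mm each side, undersides 15 mm above the slot floor
- slot_stop (a point): where the slot ends against the column's front face: x = 30 mm, y = 0, slot floor level; axes as the stand. The board is fully home when its end meets this face: its centre is then 80 mm in front of this point and its outer 60 mm stand out in front of the base
- upper_bushing (a point): centre of the top mouth of the upper bushing, 130 mm above the bench, at x = -20 mm, y = 0 of the stand; round vertical bore of 14 mm, 25 mm long, no lead-in; axes as the stand
- lower_bushing (a point): centre of the underside of the lower bushing, 50 mm above the bench, straight below the upper one; round bore of 14 mm, 22 mm long, its top mouth 72 mm above the bench; axes as the stand
- board: the punching board: a loose off-white plastic slab 160 x 60 x 12 mm (x length, y width, z up), about 0.11 kg, lying flat on the bench. Origin: centre of its underside. Either end may go in first; it can be gripped across its 60 mm width near the end that stays outside. In the slot its top is 22 mm above the bench
- long_punch: the long all-steel punch, 176 mm, about 0.24 kg, the tallest tool in the rack, with the longest knurled grip. Origin: centre of the cutting tip (lower end); z up along it. Tip 5 mm across, tapering out to a plain 12 mm round shaft 28 mm up; at 116 mm a shoulder to a round 20 mm grip, 116 to 176 mm. In the rack the shoulder rests on the top board, tip 9 mm above the bench
- rack: the open wooden tool rack, fixed to the bench: 200 mm long (its x) by 70 mm (its y), top board 125 mm above the bench with three 14 mm holes in a row along x at -60, 0 and 60 mm, each holding one upright tool; which tool is in which hole varies. Origin: centre of its underside
- short_punch: a short all-steel punch, 95 mm long in all, standing in the tool rack; leave it
- awl: an awl with a turned wooden handle 55 mm tall, standing in the tool rack; leave it
- mallet: a pale mallet lying on the bench, head 85 mm long and 52 mm thick, handle 150 mm; leave it
- thread_reel: a brown thread reel 60 mm across and 60 mm tall, standing on the bench; leave it
- dye_bottle: an amber bottle 44 mm across and 78 mm tall with a black cap; leave it
- brass_weight: a round brass weight 52 mm across and 42 mm tall; leave it
- burnisher: a small wooden burnishing block 95 x 40 x 22 mm; leave it
Mind the look-alikes: they are no part of the job. What is shaped like the stand but orange or purple is not meant.

How it is judged:
On the way:
1. the board is fully home in the slot while the long punch is still out of the guide (x of board in the frame of stand between -0.056 and -0.045 m and y of board in the frame of stand between -0.004 and 0.004 m and z of board in the frame of stand between 0.006 and 0.015 m and angle between the x axis of board and the x axis of stand, either way round below 0.06 rad and angle between board's own z axis and vertical below 0.06 rad and horizontal distance between long_punch and upper_bushing above 0.04 m), for 0.2 s.
At the end, for the whole second after the job is handed in: board flat and within 5 mm of fully home in the slot; long punch held by the fingers, still, upright through both bushings (tip within 6 mm of their axis), tip at least 3 mm below the lower bushing and 3 mm above the board; other things within 25 mm of their places (x of board in the frame of stand between -0.056 and -0.045 m and y of board in the frame of stand between -0.004 and 0.004 m and z of board in the frame of stand between 0.006 and 0.015 m and angle between the x axis of board and the x axis of stand, either way round below 0.06 rad and angle between board's own z axis and vertical below 0.06 rad and horizontal distance between long_punch and lower_bushing below 0.006 m and z of long_punch in the frame of stand between 0.025 and 0.047 m and angle between the z axis of long_punch and the z axis of stand, either way round below 0.06 rad and contact force between the fingers and long_punch above 1 N and contact force between long_punch and board below 0.3 N and linear speed of each of long_punch, board below 0.01 m/s); the arm keeps its last pose, push and grip.
It fails at once if a tool or thing that is not part of the job was moved more than 25 mm (distance of any of short_punch, awl, mallet, thread_reel, dye_bottle, brass_weight, burnisher from where it was at the start of the episode above 0.025 m).
It also fails if it takes over 67 s, if anything falls off the work surface, if the arm or the gripper's body presses on something with over 40 N, if the wrist force passes 120 N, or if a joint passes its speed limit or range.

## Robot

A 7-joint arm with a two-finger parallel gripper is mounted at the origin on the work surface. World frame = base frame: x ahead of the robot, y to its left, z up, the work surface at z = 0. Lengths are in m, angles in rad, forces in N, time in s.
With the tool pointing down it reaches from about 0.4 to 0.85 m from the base axis. Payload 6.9 kg.
Tool frame: the origin (TCP) lies at the very end of the fingers, on their centre line; the grasp point (between the pads) lies 19 mm behind it (robot.pinch_z is the distance from the TCP to the grasp point, in m); z points along the fingers, y is the line along which they close (so a half turn about z gives the same grasp; the last joint's range is limited). The gripper opens to 85 mm and grips with 20 to 120 N. Pads are 22 mm wide; open, the fingers measure 114 mm over their backs; the gripper's body (76 mm by 85 mm) begins 54 mm behind the grasp point. The pads swing forward as they close: fully open they stand 13 mm farther back than shut.
Start: joints at [-1.054, 0.507, -0.238, 1.5, 0.126, 1.149, -0.155], TCP at [0.25, 0.573, 0.231] pointing down, gripper open.
Joint ranges: [-3.08, 3.08], [-0.24, 2.05], [-1.43, 1.35], [0, 2.5], [-1.52, 4.66], [0.17, 1.96], [-2.89, 2.89]. Speed limits (rad/s): [2.39, 2.39, 3.14, 3.14, 3.14, 3.14, 3.14].

## Interface

Orientations are given as a unit quaternion [x, y, z, w].
In Python, from workcell import robot, grab_frame, camera_model, ticket, models gives the robot as it stands.
- The arm moves only by the tool arm_command, never from a script. Its argument "deltas" is a list of rows, each a list of 7 numbers: the closure, from -1 (fully open) to 1 (shut), then the shift along the tool's x, y, z in cm, then the turn, a rotation vector about the tool's x, y, z in rad. In form: [[grip, tx, ty, tz, ax, ay, az], ...]. A call has 1 to 20 rows; each row shifts and turns the commanded pose from where the row before left it, along the tool's axes as they then stand; what a row does not reach is not made up. A row lasts 1/12 s, in which the tool goes at most 41.7 mm and 7.16 degrees, less where a joint would pass 70% of its speed; a pose out of reach is approached as far as the arm can. A call with a gripper value outside its range is refused whole. The fingers move at their own pace and stop on an object; "squeeze" is the grip in N (left out, the last holds). Time passes only in rows, so rows that do not move let the fingers close. It gives the time, the measured TCP pose, the force, the opening and the grip force at its end, in the units of the state.
- robot.get_state(): the state, without advancing time (a new reading comes with each control period).
- grab_frame(name): name is "scene" or "top" or "wrist"; returns the picture (400x640x3 uint8, red, green, blue); there is no depth.
- camera_model(name): a dict with "fx", "fy", "cx", "cy" (pixels), "rvec" (rotation vector, rad) and "tvec" (3), from world to camera coordinates, as OpenCV has them. Camera axes: x right, y down, z forward; pixel columns grow to the right and rows downward; lengths in m; the calibration is good to about 2 mm. A picture is of the moment at which its call begins: read the wrist's pose just before it. camera_model takes no time and is no camera call; for the wrist camera it gives the pose at the moment of the call.
- ticket.finish_job(): hands the job in; it is judged then, once.
Trained networks look in the newest picture that a camera, given by its name, has taken for a name from the list of things; names that differ only in an ending like _2 or _b are one class to them, and where a whole thing is asked for, a point or a joint stands for the part that bears it (a point fixed in the world has none). Each returns a list of dicts, best first, with "score" (0 to 1); they miss things now and then, are a little off and sometimes report something else, mostly with a low value. They report only what shows in the picture. A call takes as long as a camera call. They do not tell look-alikes from the thing itself.
- models.regions_of(camera, label): "pixels" (400x640 bool, what is visible of it).
- models.mark_of(camera, label): "position" ([x, y, z] in m, in world coordinates, good to about 4 mm: a listed point, or the origin of a listed thing).
The state is a dict: "t": time; "q": joint angles; "joint_vel": joint speeds; "joint_torque": joint torques, N m; "tcp_pos": TCP position; "eef_rot": TCP orientation; "ft_force": force on the tool from outside, world axes, zero at the start; "moment": the same for the moment, N m; "gripper_width": finger opening in m; "gripper_force": force on a finger pad.
Only numpy, scipy, OpenCV 4.12 (cv2) and the standard library are available. Lean on these libraries where they do the work, as an engineer would, in place of code of your own. Each camera call takes 0.05 s, during which the arm holds its last target. There are 200 camera calls.

## Working session

There is one attempt and no reset: what is moved stays moved. The work goes in short steps, Python scripts to look and compute and a tool call to move; the robot and the scene stay as the last step left them, time stands still between calls to the robot, and variables do not carry over. Pictures are saved under pics/ and viewed, at most 13 in all, crops included, and the job is handed in when it is done.

Besides the shell and the picture viewer there is one more tool, called after "Request:" as name(argument=value, ...), one argument or row to a line, values as JSON. arm_command: Moves the arm, as the interface text tells. Its arguments: {"type":"object","properties":{"deltas":{"type":"array","items":{"type":"array","items":{"type":"number"}}},"squeeze":{"type":"number"}},"required":["deltas"]}

```bash
mkdir -p pics
cat > h.py <<'E'
from workcell import robot, grab_frame, camera_model, ticket, models
import numpy as np, cv2
from scipy.spatial.transform import Rotation as R
np.set_printoptions(precision=4,suppress=True)
def save(cam,name):
    im=grab_frame(cam); cv2.imwrite('pics/%s.png'%name,im[:,:,::-1]); return im
def proj(cam,P):
    c=camera_model(cam);K=np.array([[c['fx'],0,c['cx']],[0,c['fy'],c['cy']],[0,0,1.]])
    return cv2.projectPoints(np.array(P,float).reshape(-1,3),np.array(c['rvec']),np.array(c['tvec']),K,None)[0].reshape(-1,2)
def ray(cam,uv,z):
    c=camera_model(cam);Rm=cv2.Rodrigues(np.array(c['rvec'],float))[0];t=np.array(c['tvec'])
    o=-Rm.T@t; out=[]
    for u,v in np.array(uv,float).reshape(-1,2):
        d=Rm.T@np.array([(u-c['cx'])/c['fx'],(v-c['cy'])/c['fy'],1]); out.append(o+d*(z-o[2])/d[2])
    return np.array(out)
def st():
    s=robot.get_state(); print({k:np.round(s[k],4).tolist() for k in ('t','q','tcp_pos','eef_rot','ft_force','gripper_width','gripper_force')}); return s
E
python3 - <<'E'
from h import *
st()
a=save('scene','s0');b=save('top','t0')
cv2.imwrite('pics/both.png',np.vstack([cv2.resize(a,(480,300)),cv2.resize(b,(480,300))])[:,:,::-1])
for l in ['stand','slot_mouth','slot_stop','upper_bushing','lower_bushing','board','long_punch','short_punch','awl','rack','mallet','thread_reel','dye_bottle','brass_weight','burnisher']:
  for c in ['top','scene']:
    print(l,c,[(np.round(m['position'],3).tolist(),round(float(m['score']),2)) for m in models.mark_of(c,l)[:4]])
E
```

```text
{'t': 0.0, 'q': [-1.0535, 0.5083, -0.2375, 1.5011, 0.1257, 1.1489, -0.1548], 'tcp_pos': [0.25, 0.5723, 0.2304], 'eef_rot': [0.2044, 0.9789, -0.0009, -0.0002], 'ft_force': [0.1281, -0.6573, 0.106], 'gripper_width': 0.0856, 'gripper_force': 0.0}
stand top [([0.227, 0.313, -0.0], 0.9), ([0.267, -0.224, -0.0], 0.6)]
stand scene [([0.62, 0.21, 0.002], 0.91), ([0.267, -0.218, -0.0], 0.78), ([0.223, 0.315, 0.001], 0.59), ([0.615, 0.191, 0.128], 0.55)]
slot_mouth top [([0.237, -0.285, 0.011], 0.97), ([0.599, 0.141, 0.012], 0.81), ([0.214, 0.24, 0.009], 0.81)]
slot_mouth scene [([0.237, -0.281, 0.004], 0.69), ([0.217, 0.246, 0.008], 0.68), ([0.598, 0.146, 0.008], 0.65)]
slot_stop top [([0.275, -0.194, 0.009], 0.93), ([0.233, 0.345, 0.011], 0.87), ([0.629, 0.241, 0.009], 0.77)]
slot_stop scene [([0.234, 0.348, 0.012], 0.96), ([0.628, 0.236, 0.004], 0.77), ([0.281, -0.192, 0.009], 0.64), ([0.66, 0.448, -0.0], 0.23)]
upper_bushing top [([0.223, 0.295, 0.129], 0.7), ([0.615, 0.191, 0.13], 0.57), ([0.257, -0.238, 0.135], 0.56)]
upper_bushing scene [([0.617, 0.188, 0.13], 0.81), ([0.225, 0.293, 0.1
[... 650 characters left out ...]
0.55)]
awl scene []
rack top [([0.553, -0.284, -0.001], 0.89)]
rack scene [([0.553, -0.284, 0.004], 0.7)]
mallet top [([0.472, -0.462, 0.004], 0.69)]
mallet scene [([0.474, -0.461, 0.002], 0.72), ([0.396, 0.289, 0.002], 0.46)]
thread_reel top [([0.658, 0.451, -0.0], 0.87)]
thread_reel scene [([0.66, 0.449, 0.0], 0.82)]
dye_bottle top [([0.393, 0.297, 0.003], 0.73)]
dye_bottle scene [([0.394, 0.288, -0.001], 0.93), ([0.626, 0.236, 0.006], 0.45)]
brass_weight top [([0.391, 0.127, -0.0], 0.65)]
brass_weight scene [([0.392, 0.128, -0.0], 0.65), ([0.66, 0.451, 0.0], 0.57)]
burnisher top [([0.735, -0.223, 0.004], 0.96), ([0.631, 0.238, 0.01], 0.62)]
burnisher scene [([0.73, -0.223, -0.005], 0.94)]
```

View pics/t0.png

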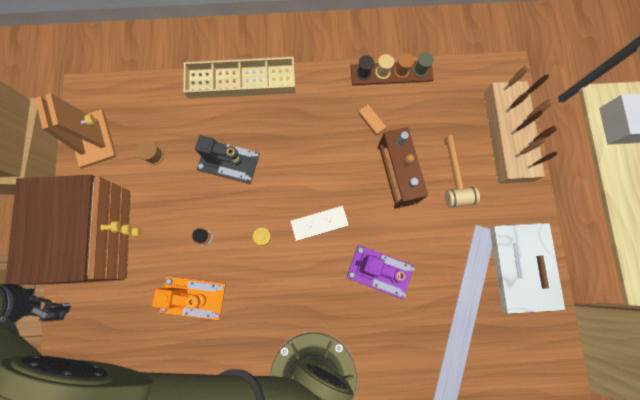

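View pics/s0.png

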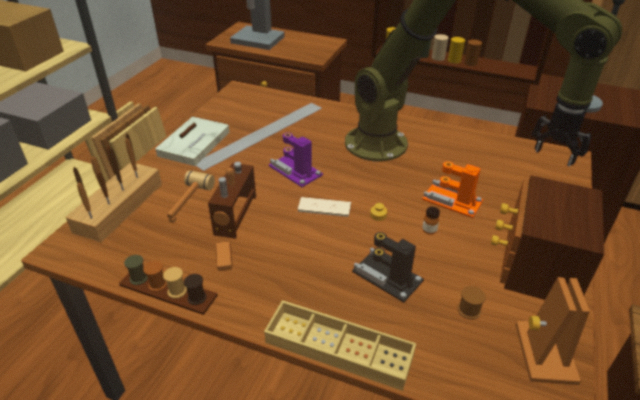

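Run:
```python
from h import *
a=cv2.imread('pics/s0.png');b=cv2.imread('pics/t0.png')
c1=cv2.resize(a[150:250,190:270],(480,600),interpolation=cv2.INTER_CUBIC)[:, :400]
c2=cv2.resize(b[115:215,355:435],(400,500),interpolation=cv2.INTER_CUBIC); c2=np.vstack([c2,np.zeros((100,400,3),np.uint8)])
cv2.imwrite('pics/crop.png',np.hstack([c1,c2]))
grab_frame('top')
for l,z in [('board',.012),('rack',.125)]:
  for r in models.regions_of('top',l)[:2]:
    m=r['pixels'].astype(np.uint8); cs=max(cv2.findContours(m,cv2.RETR_EXTERNAL,cv2.CHAIN_APPROX_NONE)[0],key=cv2.contourArea)
    p=ray('top',cs,z)[:,:2].astype(np.float32); rc=cv2.minAreaRect(p*1000); print(l,r['score'],rc, cv2.boxPoints(rc).tolist())
for n in ['long_punch','short_punch','awl']:
  for c in ['top','scene']:
    for r in models.regions_of(c,n)[:3]:
      v,u=np.nonzero(r['pixels']); print(n,c,r['score'],len(u),u.mean(),v.mean())
rk=np.array([.553,-.284,0])
for c in ['top','scene']:
  print(c, proj(c,[[.611,-.277,.125],[.611,-.277,.185],[.555,-.284,.125],[.503,-.293,.125],[.503,-.293,.185]]).tolist())
```

```text
board 0.78 ((416.9786682128906, -41.063392639160156), (59.55643844604492, 160.23016357421875), 14.078309059143066) [[368.6070556640625, 29.40187644958496], [407.58270263671875, -126.01563262939453], [465.35028076171875, -111.5286636352539], [426.3746337890625, 43.88884735107422]]
rack 0.7 ((543.7636108398438, -271.3560791015625), (215.79454040527344, 100.65351867675781), 10.135254859924316) [[428.6939392089844, -240.80162048339844], [446.4062194824219, -339.8844299316406], [658.833251953125, -301.9105224609375], [641.1209716796875, -202.82772827148438]]
long_punch scene 0.57 106 222.93396226415095 186.49056603773585
short_punch top 0.61 1919 226.03126628452318 159.8207399687337
short_punch scene 0.57 66 237.74242424242425 167.36363636363637
awl top 0.5 408 371.9632352941176 120.23529411764706
awl top 0.37 2039 225.53065228052967 160.21137812653262
awl scene 0.47 101 230.53465346534654 176.69306930693068
top [[401.1578575681174, 143.04603910782347], [406.0291593775768, 135.40313971117365], [405.81161541820916, 162.45300207161], [411.14677152381626, 180.80256634709704], [416.71051456813973, 175.1967853992581]]
scene [[223.53637699542296, 194.96866548308864], [221.13838075627328, 178.251240728835], [231.05774264453234, 183.3851319497829], [236.94612454181424, 173.00697139594436], [235.0054875168587, 156.6562009976014]]
```

View pics/crop.png

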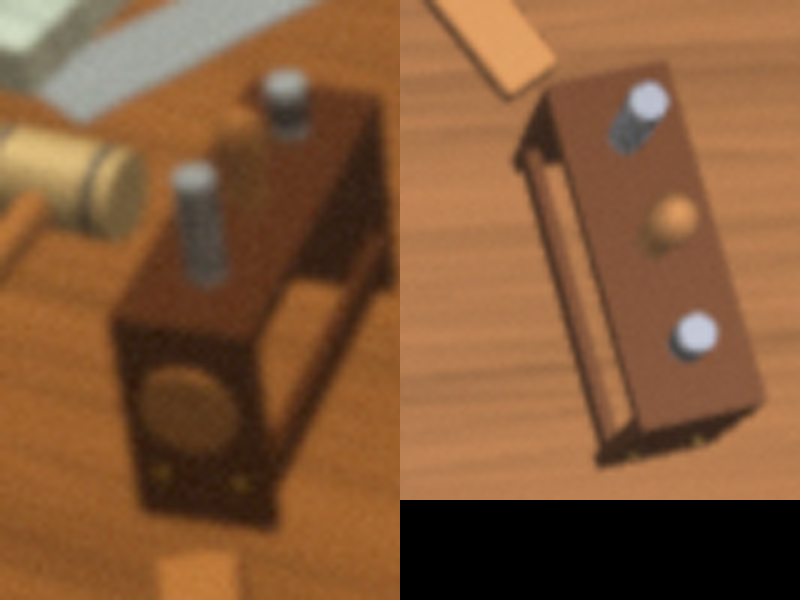

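```bash
cat >> h.py <<'E'
def plan(pos,yang):
    """target TCP pos, pointing down, tool y at world angle yang (deg, mod 180). prints rotvec (tool axes, first) then shift cm in rotated tool axes"""
    s=st(); R0=R.from_quat(s['eef_rot'])
    best=None
    for k in (0,180):
        a=np.radians(yang+k); y=np.array([np.cos(a),np.sin(a),0]); z=np.array([0,0,-1.]); x=np.cross(y,z)
        Rt=R.from_matrix(np.column_stack([x,y,z])); rv=(R0.inv()*Rt).as_rotvec()
        if best is None or np.linalg.norm(rv)<np.linalg.norm(best[0]): best=(rv,Rt)
    rv,Rt=best; d=Rt.inv().apply(np.array(pos)-s['tcp_pos'])*100
    print('rotvec',rv,'rows>=',np.degrees(np.linalg.norm(rv))/7.16,'shift cm',d,'rows>=',np.linalg.norm(d)/4.17)
E
python3 -c "
from h import *
plan([.432,-.095,.16],14.1)"
```

```text
{'t': 2.05, 'q': [-1.0535, 0.5075, -0.2376, 1.5002, 0.1257, 1.1489, -0.1548], 'tcp_pos': [0.2502, 0.5727, 0.2313], 'eef_rot': [0.2045, 0.9789, -0.0, -0.0], 'ft_force': [-0.4857, 0.5737, 0.2395], 'gripper_width': 0.0855, 'gripper_force': 0.0}
rotvec [-0.0001  0.      0.9129] rows>= 7.304980461365454 shift cm [-69.1898   1.3673   7.1263] rows>= 16.68328389260582
```

Request:
arm_command(
  deltas=[
    [-1,0,0,0,0,0,0.114],
    [-1,0,0,0,0,0,0.114],
    [-1,0,0,0,0,0,0.114],
    [-1,0,0,0,0,0,0.114],
    [-1,0,0,0,0,0,0.114],
    [-1,0,0,0,0,0,0.114],
    [-1,0,0,0,0,0,0.114],
    [-1,0,0,0,0,0,0.115],
  ],
)

```text
t: 2.72
tcp_pos: [0.2501, 0.5727, 0.2313]
eef_rot: [0.617, 0.787, 0.0, -0.0]
ft_force: [-0.3, 0.2, 0.1]
gripper_width: 0.0854
gripper_force: 0.0
```

Request:
arm_command(
  deltas=[
    [-1,-3.46,0.07,0.36,0,0,0],
    [-1,-3.46,0.07,0.36,0,0,0],
    [-1,-3.46,0.07,0.36,0,0,0],
    [-1,-3.46,0.07,0.36,0,0,0],
    [-1,-3.46,0.07,0.36,0,0,0],
    [-1,-3.46,0.07,0.36,0,0,0],
    [-1,-3.46,0.07,0.36,0,0,0],
    [-1,-3.46,0.07,0.36,0,0,0],
    [-1,-3.46,0.07,0.36,0,0,0],
    [-1,-3.46,0.07,0.36,0,0,0],
    [-1,-3.46,0.07,0.36,0,0,0],
    [-1,-3.46,0.07,0.36,0,0,0],
    [-1,-3.46,0.07,0.36,0,0,0],
    [-1,-3.46,0.07,0.36,0,0,0],
    [-1,-3.46,0.07,0.36,0,0,0],
    [-1,-3.46,0.07,0.36,0,0,0],
    [-1,-3.46,0.07,0.36,0,0,0],
    [-1,-3.46,0.07,0.36,0,0,0],
    [-1,-3.46,0.07,0.36,0,0,0],
    [-1,-3.46,0.07,0.36,0,0,0],
  ],
)

```text
t: 4.38
tcp_pos: [0.4326, -0.0967, 0.1594]
eef_rot: [0.615, 0.789, 0.0, 0.0]
ft_force: [0.9, 0.6, -0.1]
gripper_width: 0.0854
gripper_force: 0.0
```

Run:
```python
from h import *
st(); save('wrist','w1')
for r in models.regions_of('wrist','board')[:2]:
    m=r['pixels'].astype(np.uint8); cs=max(cv2.findContours(m,cv2.RETR_EXTERNAL,cv2.CHAIN_APPROX_NONE)[0],key=cv2.contourArea)
    p=ray('wrist',cs,.012)[:,:2].astype(np.float32); rc=cv2.minAreaRect(p*1000); print(r['score'],rc, cv2.boxPoints(rc).tolist(),cs.reshape(-1,2).min(0),cs.reshape(-1,2).max(0))
print([(m['position'],m['score']) for m in models.mark_of('wrist','board')])
plan([.432,-.095,.16],14.1)
```

```text
{'t': 4.3833, 'q': [-0.0161, 0.321, 0.2395, 2.0655, -0.1085, 0.7658, 0.5362], 'tcp_pos': [0.4326, -0.0967, 0.1594], 'eef_rot': [0.6149, 0.7886, 0.0003, 0.0003], 'ft_force': [0.856, 0.6179, -0.0719], 'gripper_width': 0.0854, 'gripper_force': 0.0}
0.61 ((420.86553955078125, -46.60064697265625), (59.91117477416992, 158.68267822265625), 12.747322082519531) [[374.1414794921875, 24.175384521484375], [409.15509033203125, -130.59619140625], [467.589599609375, -117.37667846679688], [432.57598876953125, 37.3948974609375]] [279   4] [361 211]
0.52 ((763.330078125, -204.73379516601562), (23.231081008911133, 67.94279479980469), 59.05622863769531) [[728.2210693359375, -197.2281494140625], [786.4937744140625, -232.16409301757812], [798.4390869140625, -212.23944091796875], [740.1663818359375, -177.30349731445312]] [585 338] [626 381]
[([0.4212, -0.0424, -0.0012], 0.76)]
{'t': 4.5333, 'q': [-0.0156, 0.3217, 0.2409, 2.0652, -0.1077, 0.7658, 0.5317], 'tcp_pos': [0.4325, -0.0978, 0.1592], 'eef_rot': [0.6171, 0.7869, -0.0003, 0.0004], 'ft_force': [-1.0672, 0.4855, 0.4069], 'gripper_width': 0.0852, 'gripper_force': 0.0}
rotvec [-0.      0.0011 -0.0055] rows>= 0.04477863708413063 shift cm [ 0.2818  0.0155 -0.0815] rows>= 0.07044851598991478
```

View pics/w1.png

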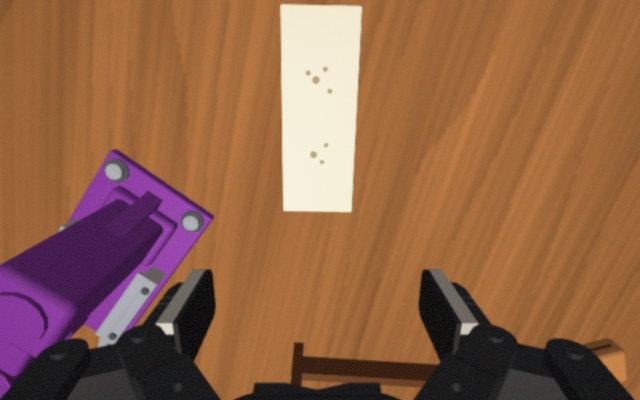

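Request:
arm_command(
  deltas=[
    [-1,0,0,2,0,0,0.01],
    [-1,0,0,2,0,0,0],
    [-1,0,0,2,0,0,0],
    [-1,0,0,2,0,0,0],
    [-1,0,0,2,0,0,0],
    [-1,0,0,2,0,0,0],
    [-1,0,0,2,0,0,0],
    [-1,0,0,1.2,0,0,0],
    [-1,0,0,0.5,0,0,0],
    [-1,0,0,0,0,0,0],
  ],
)

```text
t: 5.37
tcp_pos: [0.4318, -0.0938, 0.0016]
eef_rot: [0.618, 0.786, -0.0, -0.001]
ft_force: [-0.3, -0.4, -0.9]
gripper_width: 0.0853
gripper_force: 0.0
```

Request:
arm_command(
  deltas=[
    [0.2,0,0,0,0,0,0],
    [0.3,0,0,0,0,0,0],
    [0.5,0,0,0,0,0,0],
    [0.6,0,0,0,0,0,0],
    [1,0,0,0,0,0,0],
    [1,0,0,0,0,0,0],
    [1,0,0,0,0,0,0],
    [1,0,0,0,0,0,0],
  ],
  squeeze=50,
)

```text
t: 6.03
tcp_pos: [0.4328, -0.0948, 0.0037]
eef_rot: [0.619, 0.785, 0.001, 0.001]
ft_force: [-1.9, -0.2, 6.9]
gripper_width: 0.058
gripper_force: 51.4
```

Request:
arm_command(
  deltas=[
    [1,0,0,-1,0,0,0],
    [1,0,0,-2,0,0,0],
    [1,0,0,-2,0,0,0],
    [1,0,0,-2,0,0,0.05],
    [1,0,0,-1,0,0,0.1],
    [1,0,0,0,0,0,0.1],
    [1,0,0,0,0,0,0.1],
    [1,0,0,0,0,0,0.1],
    [1,0,0,0,0,0,0.08],
    [1,0,0,0,0,0,0],
    [1,0,0,0,0,0,0],
  ],
)

```text
t: 6.95
tcp_pos: [0.4324, -0.0948, 0.0828]
eef_rot: [0.802, 0.597, 0.0, 0.0]
ft_force: [0.1, 0.1, -1.9]
gripper_width: 0.0578
gripper_force: 53.8
```

Run:
```python
from h import *
plan([.5406,-.04,.08],72.5-90)
```

```text
{'t': 6.95, 'q': [-0.0985, 0.4604, 0.3669, 2.1637, -0.3028, 0.5644, 0.1999], 'tcp_pos': [0.4324, -0.0948, 0.0828], 'eef_rot': [0.8022, 0.5971, 0.0003, 0.0003], 'ft_force': [0.1216, 0.1159, -1.8513], 'gripper_width': 0.0578, 'gripper_force': 53.7917}
rotvec [ 0.0008 -0.0002  0.0143] rows>= 0.11457660630470208 shift cm [8.4822 8.6723 0.2828] rows>= 2.909869476072594
```

Request:
arm_command(
  deltas=[
    [1,1.4,1.4,0,0,0,0.014],
    [1,1.4,1.4,0,0,0,0],
    [1,1.4,1.5,0,0,0,0],
    [1,1.4,1.5,0,0,0,0],
    [1,1.4,1.5,0,0,0,0],
    [1,1.4,1.4,0.3,0,0,0],
    [1,0,0,0,0,0,0],
    [1,0,0,0,0,0,0],
    [1,0,0,0,0,0,0],
  ],
)

```text
t: 7.7
tcp_pos: [0.5396, -0.0415, 0.0792]
eef_rot: [0.807, 0.591, -0.001, -0.0]
ft_force: [0.2, -0.6, -0.5]
gripper_width: 0.058
gripper_force: 53.8
```

Run:
```python
from h import *
st(); save('wrist','w2')
for l in ['board','slot_mouth','slot_stop','upper_bushing','lower_bushing','stand']:
    print(l,[(np.round(m['position'],4).tolist(),round(m['score'],2)) for m in models.mark_of('wrist',l)[:3]])
for r in models.regions_of('wrist','board')[:1]:
    m=r['pixels'].astype(np.uint8); cs=max(cv2.findContours(m,cv2.RETR_EXTERNAL,cv2.CHAIN_APPROX_NONE)[0],key=cv2.contourArea)
    for z in (.085,.09):
        p=ray('wrist',cs,z)[:,:2].astype(np.float32); rc=cv2.minAreaRect(p*1000); print(r['score'],rc, cv2.boxPoints(rc).tolist())
st()
```

```text
{'t': 7.7, 'q': [-0.2146, 0.5815, 0.3776, 1.919, -0.319, 0.7007, 0.0462], 'tcp_pos': [0.5396, -0.0415, 0.0792], 'eef_rot': [0.8068, 0.5908, -0.0005, -0.0003], 'ft_force': [0.1553, -0.6053, -0.5326], 'gripper_width': 0.058, 'gripper_force': 53.8265}
board [([0.5551, 0.0111, 0.074], 0.66)]
slot_mouth []
slot_stop []
upper_bushing []
lower_bushing []
stand []
0.87 ((552.4622802734375, -3.765777587890625), (134.59800720214844, 60.692203521728516), 72.00692749023438) [[502.8114929199219, -58.39947509765625], [560.5354614257812, -77.14741516113281], [602.113037109375, 50.867919921875], [544.3890991210938, 69.61585998535156]]
0.87 ((552.8857421875, -2.3978118896484375), (129.670654296875, 58.47038269042969), 72.00697326660156) [[505.0526123046875, -55.03152084350586], [560.6634521484375, -73.09309387207031], [600.7188720703125, 50.235897064208984], [545.1080322265625, 68.29747009277344]]
{'t': 8.1, 'q': [-0.2149, 0.5815, 0.3778, 1.918, -0.3197, 0.7006, 0.045], 'tcp_pos': [0.5404, -0.0413, 0.0794], 'eef_rot': [0.8073, 0.5902, 0.0, 0.0], 'ft_force': [0.1868, 0.5546, -1.5114], 'gripper_width': 0.0578, 'gripper_force': 53.8266}
```

View pics/w2.png

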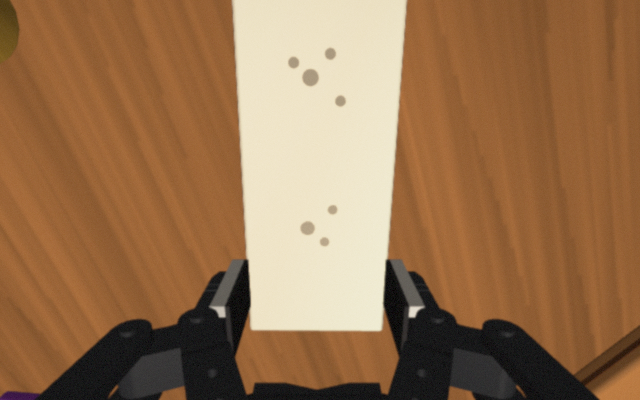

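Request:
arm_command(
  deltas=[
    [1,1,0,-2.4,0,0,0],
    [1,1,0,-3,0,0,0],
    [1,1,0,-3,0,0,0],
    [1,1,0,-3,0,0,0],
    [1,0,0,-2.4,0,0,0],
    [1,0,0,-1.2,0,0,0],
    [1,0,0,0,0,0,0],
    [1,0,0,0,0,0,0],
    [1,0,0,0,0,0,0],
    [1,0,0,0,0,0,0],
  ],
)

```text
t: 8.93
tcp_pos: [0.5518, -0.003, 0.2278]
eef_rot: [0.807, 0.59, -0.001, -0.001]
ft_force: [-0.4, -0.3, -1.3]
gripper_width: 0.0572
gripper_force: 54.2
```

Run:
```python
from h import *
st()
acc={}
off={'slot_mouth':(-.07,.01),'slot_stop':(.03,.01),'upper_bushing':(-.02,.13),'lower_bushing':(-.02,.05),'stand':(0,0)}
for k in range(3):
  for c in ['top','scene','wrist']:
    im=grab_frame(c)
    if c=='wrist': cv2.imwrite('pics/w3.png',im[:,:,::-1])
    for l in off:
      for m in models.mark_of(c,l):
        p=np.array(m['position'])
        if np.hypot(p[0]-.615,p[1]-.19)<.09 and abs(p[2]-off[l][1])<.02: acc.setdefault((l,c),[]).append(p)
for k,v in acc.items(): print(k,len(v),np.mean(v,0),np.std(v,0))
from scipy.optimize import least_squares
D=[(off[k[0]][0],np.mean(v,0)[:2]) for k,v in acc.items() ]
f=lambda t:np.concatenate([[t[0]+o*np.cos(t[2])-p[0],t[1]+o*np.sin(t[2])-p[1]] for o,p in D])
s=least_squares(f,[.62,.21,1.26],loss='soft_l1',f_scale=.003); print(s.x,np.degrees(s.x[2])); print(s.fun.reshape(-1,2))
st()
```

```text
{'t': 8.9333, 'q': [-0.351, 0.4268, 0.4669, 1.705, -0.2145, 1.0634, -0.1231], 'tcp_pos': [0.5518, -0.003, 0.2278], 'eef_rot': [0.8073, 0.5902, -0.0011, -0.0007], 'ft_force': [-0.4139, -0.3215, -1.3281], 'gripper_width': 0.0572, 'gripper_force': 54.1659}
('slot_stop', 'top') 3 [0.629  0.2386 0.0121] [0.001  0.0004 0.0009]
('upper_bushing', 'top') 3 [0.615  0.1933 0.1295] [0.0019 0.0014 0.0015]
('lower_bushing', 'top') 3 [0.6168 0.1934 0.0478] [0.0018 0.0003 0.0005]
('stand', 'top') 3 [0.6183 0.2115 0.0035] [0.0008 0.001  0.0017]
('slot_mouth', 'scene') 3 [0.5975 0.1467 0.0071] [0.0008 0.0011 0.0022]
('slot_stop', 'scene') 3 [0.6269 0.2391 0.0075] [0.0024 0.0004 0.0007]
('upper_bushing', 'scene') 3 [0.6167 0.1883 0.1298] [0.0003 0.0009 0.0015]
('lower_bushing', 'scene') 3 [0.614  0.1887 0.0488] [0.0017 0.0018 0.0006]
('stand', 'scene') 3 [0.6205 0.2086 0.0008] [0.0011 0.0006 0.0011]
[0.6201 0.2105 1.2676] 72.62589562831566
[[ 0.0001  0.0005]
 [-0.0008 -0.0018]
 [-0.0027 -0.002 ]
 [ 0.0018 -0.001 ]
 [ 0.0017 -0.003 ]
 [ 0.0022  0.    ]
 [-0.0025  0.0032]
 [ 0.0001  0.0027]
 [-0.0003  0.0019]]
{'t': 11.6333, 'q': [-0.3514, 0.4254, 0.4675, 1.7029, -0.2142, 1.0642, -0.1233], 'tcp_pos': [0.5526, -0.003, 0.2293], 'eef_rot': [0.8072, 0.5903, -0.0, 0.0], 'ft_force': [1.0807, 0.3409, -2.0729], 'gripper_width': 0.0574, 'gripper_force': 54.1678}
```

View pics/w3.png

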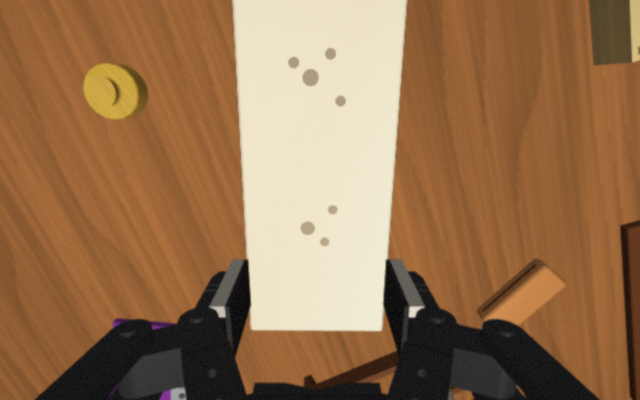

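Run:
```python
from h import *
plan([.5546,.0016,.0152],72.6-90)
```

```text
{'t': 11.6333, 'q': [-0.3514, 0.4254, 0.4675, 1.7029, -0.2142, 1.0642, -0.1233], 'tcp_pos': [0.5526, -0.003, 0.2293], 'eef_rot': [0.8072, 0.5903, -0.0, 0.0], 'ft_force': [1.0807, 0.3409, -2.0729], 'gripper_width': 0.0574, 'gripper_force': 54.1678}
rotvec [ 0.      0.0001 -0.0044] rows>= 0.034978844225718515 shift cm [ 0.5018  0.0494 21.4082] rows>= 5.135277873670566
```

Request:
arm_command(
  deltas=[
    [1,0.5,0,2,0,0,-0.005],
    [1,0,0,3,0,0,0],
    [1,0,0,3,0,0,0],
    [1,0,0,3,0,0,0],
    [1,0,0,3,0,0,0],
    [1,0,0,3,0,0,0],
    [1,0,0,2,0,0,0],
    [1,0,0,1.5,0,0,0],
    [1,0,0,0.8,0,0,0],
    [1,0,0,0,0,0,0],
    [1,0,0,0,0,0,0],
    [1,0,0,0,0,0,0],
    [1,0,0,0,0,0,0],
  ],
)

```text
t: 12.72
tcp_pos: [0.555, 0.0017, 0.0175]
eef_rot: [0.806, 0.592, 0.001, 0.001]
ft_force: [0.7, 0.3, -2.0]
gripper_width: 0.0577
gripper_force: 54.2
```

Run:
```python
from h import *
plan([.5546,.0016,.0152],72.6-90)
save('wrist','w4'); a=save('top','t4'); b=save('scene','s4')
c1=cv2.resize(a[130:230,190:330],(560,400),interpolation=cv2.INTER_CUBIC)
cv2.imwrite('pics/c4.png',c1[:,:,::-1])
for l in ['board','stand','slot_mouth']:
  for c in ['wrist','top','scene']: print(l,c,[(np.round(m['position'],4).tolist(),round(m['score'],2)) for m in models.mark_of(c,l)[:3]])
st()
```

```text
{'t': 12.7167, 'q': [-0.2541, 0.6841, 0.3256, 1.9337, -0.3774, 0.5809, 0.0184], 'tcp_pos': [0.555, 0.0017, 0.0175], 'eef_rot': [0.8057, 0.5923, 0.0009, 0.0006], 'ft_force': [0.7394, 0.342, -2.0486], 'gripper_width': 0.0577, 'gripper_force': 54.1636}
rotvec [ 0.002  -0.0007  0.0007] rows>= 0.01795772254899679 shift cm [-0.0237 -0.0349  0.2281] rows>= 0.05562748672810557
board wrist [([0.5679, 0.0532, 0.0155], 0.88)]
board top []
board scene [([0.5719, 0.0544, 0.0148], 0.82), ([0.4711, -0.4619, 0.0012], 0.18)]
stand wrist []
stand top [([0.6188, 0.2112, 0.0042], 0.79), ([0.2658, -0.2233, -0.0026], 0.77), ([0.2268, 0.3107, -0.0007], 0.71)]
stand scene [([0.2672, -0.2197, -0.0022], 0.95), ([0.2235, 0.3131, 0.0018], 0.84), ([0.616, 0.2087, 0.0007], 0.63)]
slot_mouth wrist []
slot_mouth top [([0.2152, 0.2416, 0.0133], 0.98)]
slot_mouth scene [([0.2417, -0.2832, 0.0058], 0.96), ([0.5946, 0.1463, 0.0077], 0.83), ([0.2192, 0.2414, 0.0106], 0.6)]
{'t': 13.3167, 'q': [-0.2538, 0.6859, 0.3249, 1.9347, -0.3777, 0.5803, 0.0186], 'tcp_pos': [0.5541, 0.0018, 0.0162], 'eef_rot': [0.8057, 0.5923, -0.0, -0.0], 'ft_force': [-0.2199, -0.4699, -0.6813], 'gripper_width': 0.0577, 'gripper_force': 54.1628}
```

View pics/c4.png

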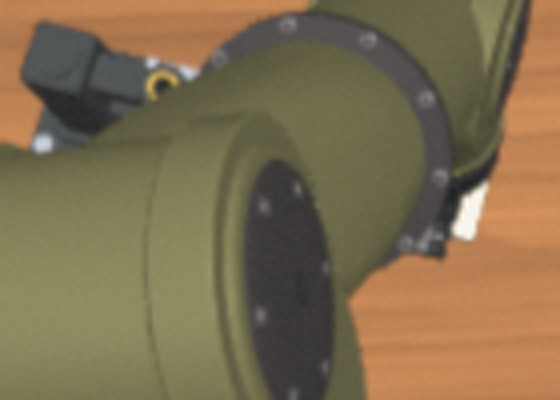

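Request:
arm_command(
  deltas=[
    [1,0.5,0,0.1,0,0,0],
    [1,0.5,0,0,0,0,0],
    [1,0.5,0,0,0,0,0],
    [1,0.5,0,0,0,0,0],
    [1,0.5,0,0,0,0,0],
    [1,0.4,0,0,0,0,0],
    [1,0,0,0,0,0,0],
    [1,0,0,0,0,0,0],
  ],
)

```text
t: 13.98
tcp_pos: [0.5623, 0.0293, 0.015]
eef_rot: [0.806, 0.592, -0.001, -0.0]
ft_force: [-1.1, 0.1, -0.8]
gripper_width: 0.0576
gripper_force: 54.2
```

Request:
arm_command(
  deltas=[
    [1,0.4,0,0,0,0,0],
    [1,0.4,0,0,0,0,0],
    [1,0.4,0,0,0,0,0],
    [1,0.4,0,0,0,0,0],
    [1,0.4,0,0,0,0,0],
    [1,0,0,0,0,0,0],
  ],
)

```text
t: 14.48
tcp_pos: [0.5692, 0.0503, 0.0153]
eef_rot: [0.805, 0.593, 0.0, -0.0]
ft_force: [0.2, 1.0, -1.4]
gripper_width: 0.0578
gripper_force: 54.2
```

Request:
arm_command(
  deltas=[
    [1,0.5,0,0,0,0,0],
    [1,0.5,0,0,0,0,0],
    [1,0.5,0,0,0,0,0],
    [1,0.5,0,0,0,0,0],
    [1,0.5,0,0,0,0,0],
    [1,0.5,0,0,0,0,0],
    [1,0.5,0,0,0,0,0],
    [1,0.5,0,0,0,0,0],
    [1,0.5,0,0,0,0,0],
    [1,0.5,0,0,0,0,0],
    [1,0,0,0,0,0,0],
  ],
)

```text
t: 15.4
tcp_pos: [0.5842, 0.0979, 0.0153]
eef_rot: [0.805, 0.593, 0.001, -0.0]
ft_force: [-0.1, 0.9, -1.9]
gripper_width: 0.0579
gripper_force: 54.2
```

Request:
arm_command(
  deltas=[
    [1,0.3,0,0,0,0,0],
    [1,0.3,0,0,0,0,0],
    [1,0.2,0,0,0,0,0],
    [1,0.2,0,0,0,0,0],
    [1,0.2,0,0,0,0,0],
  ],
)

```text
t: 15.82
tcp_pos: [0.5874, 0.1078, 0.0153]
eef_rot: [0.806, 0.592, 0.0, 0.0]
ft_force: [0.1, -0.1, -0.9]
gripper_width: 0.0576
gripper_force: 54.2
```

Request:
arm_command(
  deltas=[
    [1,0.15,0,0,0,0,0],
    [1,0.15,0,0,0,0,0],
    [1,0.15,0,0,0,0,0],
    [1,0.15,0,0,0,0,0],
    [1,0,0,0,0,0,0],
  ],
)

```text
t: 16.23
tcp_pos: [0.5877, 0.1101, 0.0148]
eef_rot: [0.806, 0.591, -0.002, 0.001]
ft_force: [-2.3, -7.9, -1.2]
gripper_width: 0.0578
gripper_force: 54.3
```

Request:
arm_command(
  deltas=[
    [1,0.15,0,0.1,0,0,0],
    [1,0,0,0.1,0,0,0],
    [1,0,0,0.1,0,0,0],
    [1,0,0,0,0,0,0],
  ],
)

```text
t: 16.57
tcp_pos: [0.5877, 0.11, 0.0128]
eef_rot: [0.807, 0.591, -0.003, 0.001]
ft_force: [-8.0, -9.8, 8.8]
gripper_width: 0.0577
gripper_force: 55.4
```

Request:
arm_command(
  deltas=[
    [-1,0,0,0,0,0,0],
    [-1,0,0,0,0,0,0],
    [-1,0,0,0,0,0,0],
    [-1,0,0,0,0,0,0],
    [-1,0,0,0,0,0,0],
    [-1,-0.5,0,0,0,0,0],
    [-1,-0.5,0,0,0,0,0],
    [-1,-0.5,0,-0.5,0,0,0],
    [-1,-1,0,-2,0,0,0],
    [-1,-1,0,-3,0,0,0],
    [-1,-1,0,-3,0,0,0],
    [-1,-1,0,-3,0,0,0],
    [-1,-1,0,-3,0,0,0],
    [-1,0,0,-3,0,0,0],
    [-1,0,0,-2,0,0,0],
    [-1,0,0,-1,0,0,0],
    [-1,0,0,0,0,0,0],
    [-1,0,0,0,0,0,0],
  ],
)

```text
t: 18.07
tcp_pos: [0.5698, 0.0528, 0.2168]
eef_rot: [0.806, 0.592, -0.0, -0.0]
ft_force: [-0.6, -0.3, -0.5]
gripper_width: 0.0853
gripper_force: 0.0
```

Run:
```python
from h import *
st()
save('wrist','w5'); save('scene','s5')
for l in ['board','slot_mouth','slot_stop','upper_bushing','stand','long_punch']:
  for c in ['wrist','scene','top']: 
    grab_frame(c) if c=='top' else 0
    print(l,c,[(np.round(m['position'],4).tolist(),round(m['score'],2)) for m in models.mark_of(c,l)[:4] if m['position'][0]>.5])
e=np.array([.299,.954]);n=np.array([.954,-.299])
st()
```

```text
{'t': 18.0667, 'q': [-0.4447, 0.47, 0.4791, 1.6718, -0.242, 1.0593, -0.1935], 'tcp_pos': [0.5698, 0.0528, 0.2168], 'eef_rot': [0.8057, 0.5923, -0.0, -0.0002], 'ft_force': [-0.6142, -0.2978, -0.5383], 'gripper_width': 0.0853, 'gripper_force': 0.0}
board wrist [([0.604, 0.162, 0.012], 0.63)]
board scene [([0.6079, 0.1628, 0.0105], 0.59), ([0.5975, 0.148, 0.0073], 0.51)]
board top []
slot_mouth wrist []
slot_mouth scene [([0.5993, 0.1462, 0.0086], 0.86), ([0.6194, 0.2109, 0.0026], 0.26)]
slot_mouth top []
slot_stop wrist []
slot_stop scene [([0.6268, 0.2371, 0.0084], 0.64), ([0.6154, 0.1876, 0.1282], 0.25)]
slot_stop top []
upper_bushing wrist []
upper_bushing scene [([0.6168, 0.1849, 0.1272], 0.58)]
upper_bushing top []
stand wrist []
stand scene [([0.6171, 0.2062, 0.0013], 0.95)]
stand top []
long_punch wrist []
long_punch scene []
long_punch top [([0.609, -0.2762, 0.0056], 0.66)]
{'t': 19.3667, 'q': [-0.4449, 0.47, 0.4795, 1.6704, -0.2417, 1.0604, -0.194], 'tcp_pos': [0.5701, 0.0528, 0.2173], 'eef_rot': [0.8057, 0.5923, -0.0, 0.0], 'ft_force': [-0.8822, 0.4716, -0.0055], 'gripper_width': 0.0854, 'gripper_force': 0.0}
```

View pics/w5.png

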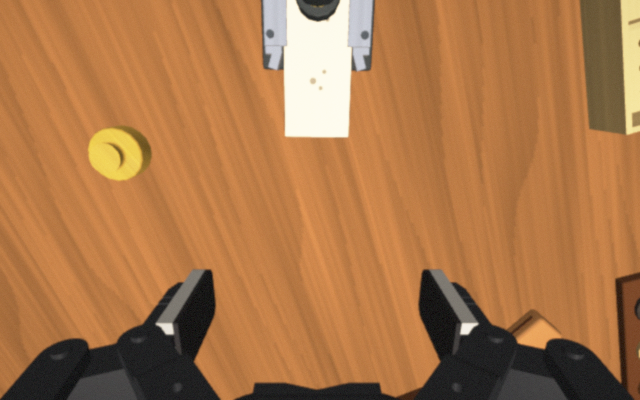

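Request:
arm_command(
  deltas=[
    [-1,1,0,-1,0,0,0],
    [-1,2,0,-1,0,0,0],
    [-1,2,0,-1,0,0,0],
    [-1,1.5,0,-1,0,0,0],
    [-1,0.5,0,-0.5,0,0,0],
    [-1,0,0,0,0,0,0],
    [-1,0,0,0,0,0,0],
    [-1,0,0,0,0,0,0],
  ],
)

```text
t: 20.03
tcp_pos: [0.5905, 0.118, 0.2617]
eef_rot: [0.806, 0.592, -0.001, 0.0]
ft_force: [-1.2, -0.3, 0.3]
gripper_width: 0.0855
gripper_force: 0.0
```

Run:
```python
from h import *
st()
im=save('wrist','w6')
for l in ['board','slot_mouth','slot_stop','upper_bushing','lower_bushing','stand']:
    print(l,[(np.round(m['position'],4).tolist(),round(m['score'],2)) for m in models.mark_of('wrist',l)[:3]])
st()
```

```text
{'t': 20.0333, 'q': [-0.5351, 0.4821, 0.4829, 1.5189, -0.2322, 1.1991, -0.3191], 'tcp_pos': [0.5905, 0.118, 0.2617], 'eef_rot': [0.8062, 0.5916, -0.0007, 0.0001], 'ft_force': [-1.2099, -0.3088, 0.3198], 'gripper_width': 0.0855, 'gripper_force': 0.0}
board [([0.6028, 0.1592, 0.0103], 0.81)]
slot_mouth []
slot_stop [([0.6147, 0.1907, 0.1331], 0.56)]
upper_bushing [([0.6154, 0.1898, 0.1316], 0.62)]
lower_bushing [([0.6122, 0.1884, 0.0511], 0.73)]
stand [([0.6202, 0.2065, -0.0006], 0.56), ([0.3901, 0.1257, 0.0044], 0.19)]
{'t': 20.3833, 'q': [-0.5357, 0.4821, 0.4818, 1.5173, -0.2326, 1.1997, -0.3196], 'tcp_pos': [0.5909, 0.1193, 0.2622], 'eef_rot': [0.8059, 0.5921, -0.0001, -0.0], 'ft_force': [0.4005, 0.6324, 0.5331], 'gripper_width': 0.0854, 'gripper_force': 0.0}
```

View pics/w6.png

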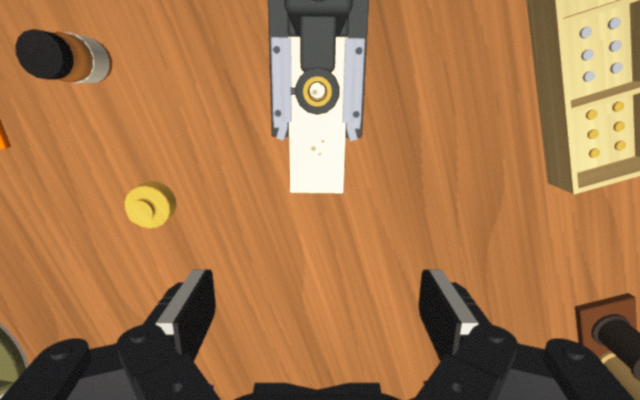

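Run:
```python
from h import *
print(ray('wrist',[[317,91]],.13))
plan([.53,-.29,.27],-80)
```

```text
[[0.6135 0.1911 0.13  ]]
{'t': 20.3833, 'q': [-0.5357, 0.4821, 0.4818, 1.5173, -0.2326, 1.1997, -0.3196], 'tcp_pos': [0.5909, 0.1193, 0.2622], 'eef_rot': [0.8059, 0.5921, -0.0001, -0.0], 'ft_force': [0.4005, 0.6324, 0.5331], 'gripper_width': 0.0854, 'gripper_force': 0.0}
rotvec [-0.0001  0.0002  1.0927] rows>= 8.744329959442643 shift cm [-13.1049  39.25    -0.7818] rows>= 9.925017696599415
```

Request:
arm_command(
  deltas=[
    [-1,0,0,0,0,0,0.109],
    [-1,0,0,0,0,0,0.109],
    [-1,0,0,0,0,0,0.109],
    [-1,0,0,0,0,0,0.109],
    [-1,0,0,0,0,0,0.109],
    [-1,0,0,0,0,0,0.109],
    [-1,0,0,0,0,0,0.109],
    [-1,0,0,0,0,0,0.109],
    [-1,0,0,0,0,0,0.109],
    [-1,0,0,0,0,0,0.111],
  ],
)

```text
t: 21.22
tcp_pos: [0.591, 0.1196, 0.2623]
eef_rot: [0.996, 0.085, 0.0, -0.0]
ft_force: [0.7, 0.5, -0.2]
gripper_width: 0.0854
gripper_force: 0.0
```

Request:
arm_command(
  deltas=[
    [-1,-0.5,1.5,-0.05,0,0,0],
    [-1,-1,3,-0.05,0,0,0],
    [-1,-1,3,-0.05,0,0,0],
    [-1,-1,3,-0.05,0,0,0],
    [-1,-1,3,-0.05,0,0,0],
    [-1,-1,3,-0.05,0,0,0],
    [-1,-1,3,-0.05,0,0,0],
    [-1,-1,3,-0.05,0,0,0],
    [-1,-1,3,-0.05,0,0,0],
    [-1,-1,3,-0.05,0,0,0],
    [-1,-1,3,-0.05,0,0,0],
    [-1,-1,3,-0.05,0,0,0],
    [-1,-1,3,-0.05,0,0,0],
    [-1,-0.6,1.75,-0.05,0,0,0],
    [-1,0,0,0,0,0,0],
    [-1,0,0,0,0,0,0],
    [-1,0,0,0,0,0,0],
  ],
)

```text
t: 22.63
tcp_pos: [0.5305, -0.2893, 0.2691]
eef_rot: [0.996, 0.089, 0.0, -0.0]
ft_force: [1.3, 0.1, -0.1]
gripper_width: 0.0852
gripper_force: 0.0
```

Run:
```python
from h import *
st()
im=save('wrist','w7')
for l in ['long_punch','short_punch','awl','rack']:
    print(l,[(np.round(m['position'],4).tolist(),round(m['score'],2)) for m in models.mark_of('wrist',l)[:3]])
for r in models.regions_of('wrist','rack')[:1]:
    m=r['pixels'].astype(np.uint8); cs=max(cv2.findContours(m,cv2.RETR_EXTERNAL,cv2.CHAIN_APPROX_NONE)[0],key=cv2.contourArea)
    print(cv2.minAreaRect((ray('wrist',cs,.125)[:,:2]*1000).astype(np.float32)))
st()
```

```text
{'t': 22.6333, 'q': [0.0129, 0.5372, 0.7635, 1.5031, -0.382, 1.2554, -0.5682], 'tcp_pos': [0.5305, -0.2893, 0.2691], 'eef_rot': [0.9961, 0.0885, 0.0, -0.0004], 'ft_force': [1.3111, 0.1065, -0.1107], 'gripper_width': 0.0852, 'gripper_force': 0.0}
long_punch []
short_punch []
awl [([0.5579, -0.2822, 0.0555], 0.89)]
rack [([0.5533, -0.2824, -0.0011], 0.65)]
((555.6990966796875, -284.211181640625), (199.7940216064453, 70.73942565917969), 9.652511596679688)
{'t': 22.9333, 'q': [0.0112, 0.5375, 0.7642, 1.5026, -0.3821, 1.2555, -0.5692], 'tcp_pos': [0.5311, -0.2888, 0.2693], 'eef_rot': [0.9961, 0.0887, 0.0001, -0.0001], 'ft_force': [0.5361, 0.3916, 0.044], 'gripper_width': 0.0854, 'gripper_force': 0.0}
```

View pics/w7.png

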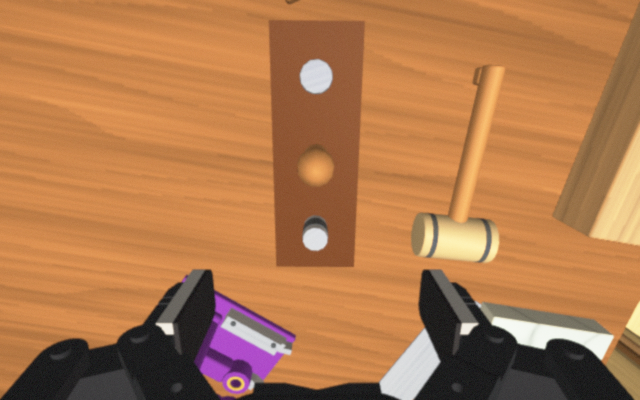

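Run:
```python
from h import *
p=ray('wrist',[[316,76]],.185)[0]; print(p)
plan([p[0],p[1],.215],-80)
```

```text
[ 0.6148 -0.2743  0.185 ]
{'t': 22.9333, 'q': [0.0112, 0.5375, 0.7642, 1.5026, -0.3821, 1.2555, -0.5692], 'tcp_pos': [0.5311, -0.2888, 0.2693], 'eef_rot': [0.9961, 0.0887, 0.0001, -0.0001], 'ft_force': [0.5361, 0.3916, 0.044], 'gripper_width': 0.0854, 'gripper_force': 0.0}
rotvec [-0.0002 -0.0001  0.0031] rows>= 0.02515048898040656 shift cm [8.4962 0.0279 5.4303] rows>= 2.418073466817697
```

Request:
arm_command(
  deltas=[
    [-1,1.5,0,0,0,0,0.003],
    [-1,2.5,0,0,0,0,0],
    [-1,2.5,0,0,0,0,0],
    [-1,2,0,1,0,0,0],
    [-1,0,0,2,0,0,0],
    [-1,0,0,2,0,0,0],
    [-1,0,0,2,0,0,0],
    [-1,0,0,2,0,0,0],
    [-1,0,0,2,0,0,0],
    [-1,0,0,1.2,0,0,0],
    [-1,0,0,0,0,0,0],
    [-1,0,0,0,0,0,0],
  ],
)

```text
t: 23.93
tcp_pos: [0.6144, -0.2748, 0.1473]
eef_rot: [0.996, 0.087, -0.0, -0.0]
ft_force: [-1.0, -1.1, 1.3]
gripper_width: 0.0853
gripper_force: 0.0
```

Request:
arm_command(
  deltas=[
    [0,0,0,0,0,0,0],
    [0.3,0,0,0,0,0,0],
    [0.5,0,0,0,0,0,0],
    [0.7,0,0,0,0,0,0],
    [1,0,0,0,0,0,0],
    [1,0,0,0,0,0,0],
    [1,0,0,0,0,0,0],
    [1,0,0,0,0,0,0],
    [1,0,0,0,0,0,0],
    [1,0,0,0,0,0,0],
  ],
  squeeze=60,
)

```text
t: 24.77
tcp_pos: [0.6145, -0.2751, 0.1478]
eef_rot: [0.996, 0.086, 0.0, 0.0]
ft_force: [-0.7, 1.6, 5.4]
gripper_width: 0.0176
gripper_force: 58.5
```

Request:
arm_command(
  deltas=[
    [1,0,0,-0.5,0,0,0],
    [1,0,0,-1,0,0,0],
    [1,0,0,-1,0,0,0],
    [1,0,0,-1.5,0,0,0],
    [1,0,0,-1.5,0,0,0],
    [1,0,0,-1.5,0,0,0],
    [1,0,0,-1.5,0,0,0],
    [1,0,0,-1.5,0,0,0],
    [1,0,0,-1.5,0,0,0],
    [1,0,0,-1.5,0,0,0],
    [1,0,0,-1.5,0,0,0],
    [1,0,0,-1,0,0,0],
    [1,0,0,0,0,0,0],
    [1,0,0,0,0,0,0],
  ],
)

```text
t: 25.93
tcp_pos: [0.6143, -0.2753, 0.3027]
eef_rot: [0.996, 0.086, 0.0, 0.0]
ft_force: [0.3, 0.3, -2.5]
gripper_width: 0.0175
gripper_force: 58.4
```

Run:
```python
from h import *
st()
a=save('scene','s8'); b=save('wrist','w8')
print(proj('scene',[[.6145,-.2745,.165],[.6145,-.2745,.27],[.6145,-.2745,.34]]).tolist())
u,v=proj('scene',[[.6145,-.2745,.23]])[0].astype(int)
c=a[max(v-75,0):v+75,max(u-60,0):u+60]
cv2.imwrite('pics/c8.png',np.hstack([cv2.resize(c,(400,500),interpolation=cv2.INTER_CUBIC),cv2.resize(b[150:400,220:420],(400,500),interpolation=cv2.INTER_CUBIC)])[:,:,::-1]); print(u-60,v-75)
for c in ['scene','top','wrist']:
    if c=='top': grab_frame('top')
    print([(np.round(m['position'],4).tolist(),round(m['score'],2)) for m in models.mark_of(c,'long_punch')[:3]])
plan([.6138,.1912,.305],-80)
```

```text
{'t': 25.9333, 'q': [0.0173, 0.6321, 0.7459, 1.2374, -0.4175, 1.4234, -0.6755], 'tcp_pos': [0.6143, -0.2753, 0.3027], 'eef_rot': [0.9963, 0.0862, 0.0003, 0.0002], 'ft_force': [0.2882, 0.2711, -2.516], 'gripper_width': 0.0175, 'gripper_force': 58.4275}
[[222.0976933866777, 184.826220263121], [217.663956130732, 153.91149591257096], [214.4688666966881, 131.6333807634688]]
159 91
[([0.6135, -0.275, 0.1647], 0.52)]
[]
[([0.6122, -0.2751, 0.1609], 0.92)]
{'t': 26.2333, 'q': [0.0172, 0.6335, 0.7454, 1.2383, -0.4176, 1.4234, -0.6755], 'tcp_pos': [0.6142, -0.2748, 0.3014], 'eef_rot': [0.9963, 0.0863, -0.0006, -0.0003], 'ft_force': [-0.2842, 0.4787, -1.7795], 'gripper_width': 0.0171, 'gripper_force': 58.4277}
rotvec [-0.0008  0.0012 -0.0017] rows>= 0.017868701433573945 shift cm [  8.0494 -45.9011  -0.3578] rows>= 11.175771427690588
```

View pics/c8.png

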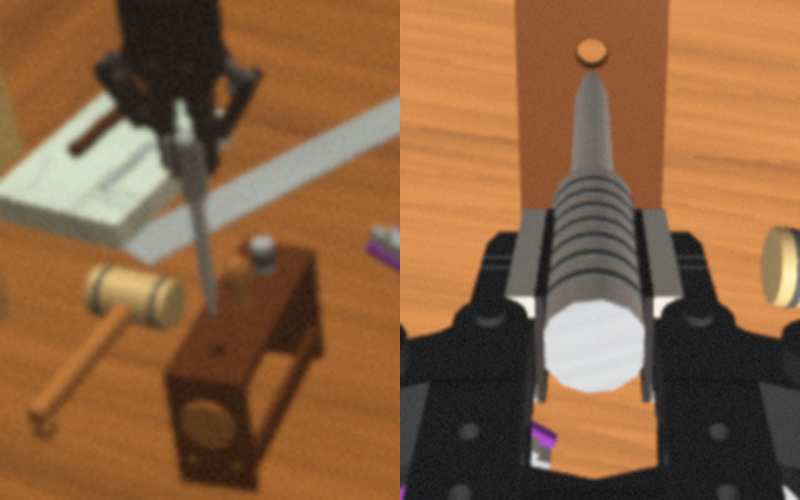

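Run:
```python
from h import *
print(ray('wrist',[[316,186]],.164),ray('wrist',[[317.5,322]],.340),ray('wrist',[[316,175]],.125))
```

```text
[[ 0.6161 -0.2749  0.164 ]] [[ 0.6164 -0.2758  0.34  ]] [[ 0.6157 -0.2749  0.125 ]]
```

Request:
arm_command(
  deltas=[
    [1,0.3,-1.7,0,0,0,0],
    [1,0.5,-2.8,0,0,0,0],
    [1,0.5,-2.8,0,0,0,0],
    [1,0.5,-2.8,0,0,0,0],
    [1,0.5,-2.8,0,0,0,0],
    [1,0.5,-2.8,0,0,0,0],
    [1,0.5,-2.8,0,0,0,0],
    [1,0.5,-2.8,0,0,0,0],
    [1,0.5,-2.8,0,0,0,0],
    [1,0.5,-2.8,0,0,0,0],
    [1,0.5,-2.8,0,0,0,0],
    [1,0.5,-2.8,0,0,0,0],
    [1,0.5,-2.8,0,0,0,0],
    [1,0.5,-2.8,0,0,0,0],
    [1,0.5,-2.8,0,0,0,0],
    [1,0.5,-2.8,0,0,0,0],
    [1,0.25,-2.2,0,0,0,0],
    [1,0,0,0,0,0,0],
    [1,0,0,0,0,0,0],
    [1,0,0,0,0,0,0],
  ],
)

```text
t: 27.9
tcp_pos: [0.6147, 0.1902, 0.302]
eef_rot: [0.996, 0.086, -0.0, 0.001]
ft_force: [-0.1, -0.4, -2.7]
gripper_width: 0.0178
gripper_force: 58.7
```

Run:
```python
from h import *
a=save('scene','s9'); b=save('wrist','w9'); t=save('top','t9')
for c in ['scene','top','wrist']:
    print(c,[(np.round(m['position'],4).tolist(),round(m['score'],2)) for m in models.mark_of(c,'long_punch')[:2]],[(np.round(m['position'],4).tolist(),round(m['score'],2)) for m in models.mark_of(c,'upper_bushing')[:4] if m['position'][0]>.5])
plan([.6138,.1912,.305],-80)
x=a[170:300,340:440]
cv2.imwrite('pics/c9.png',np.hstack([cv2.resize(x,(400,520),interpolation=cv2.INTER_CUBIC),cv2.resize(b[140:400,220:420],(400,520),interpolation=cv2.INTER_CUBIC)])[:,:,::-1])
```

```text
scene [([0.613, 0.188, 0.1651], 0.8)] [([0.6163, 0.1873, 0.1275], 0.9)]
top [([0.3915, 0.1285, 0.0002], 0.74), ([0.6119, 0.1879, 0.1651], 0.54)] [([0.6168, 0.1931, 0.1303], 0.57)]
wrist [([0.6113, 0.1897, 0.162], 0.96)] [([0.6121, 0.194, 0.132], 0.6)]
{'t': 28.35, 'q': [-0.7521, 0.5894, 0.7839, 1.3294, -0.4108, 1.3861, -1.3788], 'tcp_pos': [0.6148, 0.1906, 0.3024], 'eef_rot': [0.9963, 0.086, 0.0, -0.0001], 'ft_force': [-0.6501, -0.1596, -1.8392], 'gripper_width': 0.0175, 'gripper_force': 58.6734}
rotvec [-0.0001 -0.0001 -0.0023] rows>= 0.018478043046775947 shift cm [-0.0923 -0.0779 -0.2631] rows>= 0.06943445693315387
```

View pics/c9.png

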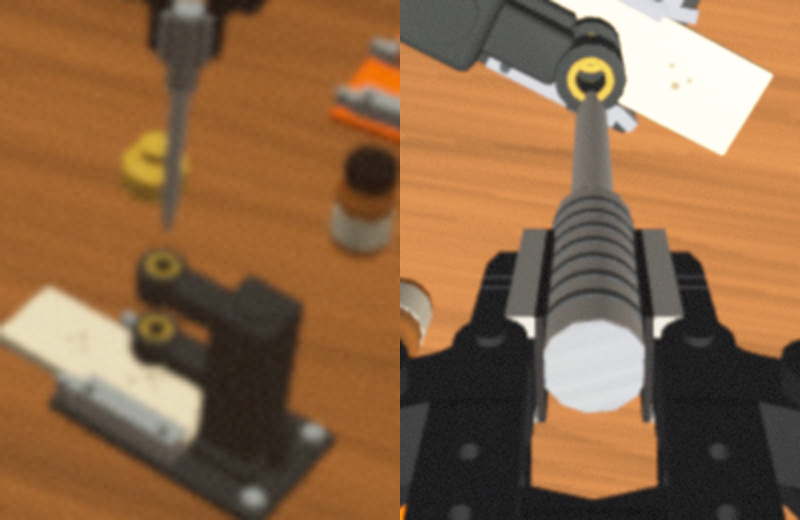

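Run:
```python
from h import *
s=st()
print('w bush',ray('wrist',[[315.5,179]],.13),'tip',ray('wrist',[[315.5,186]],.164))
# refine bushing ring centre in wrist and scene by yellow colour
b=cv2.imread('pics/w9.png');a=cv2.imread('pics/s9.png');t=cv2.imread('pics/t9.png')
def yel(im,x0,x1,y0,y1):
    h=cv2.cvtColor(im,cv2.COLOR_BGR2HSV); m=cv2.inRange(h,(18,110,90),(35,255,255)); k=np.zeros_like(m);k[y0:y1,x0:x1]=m[y0:y1,x0:x1]
    p=cv2.findNonZero(k).reshape(-1,2); (c,ax,an)=cv2.fitEllipse(cv2.convexHull(p)); return len(p),c,ax
print('w',yel(b,300,332,165,195)); r=yel(b,300,332,165,195); print(ray('wrist',[r[1]],.13))
try:
  r=yel(a,370,390,225,245); print('scene',r,ray('scene',[r[1]],.13), 'tip', ray('scene',[[340+168/4,170+228/4]],.164))
except Exception as e: print(e)
```

```text
{'t': 28.35, 'q': [-0.7521, 0.5894, 0.7839, 1.3294, -0.4108, 1.3861, -1.3788], 'tcp_pos': [0.6148, 0.1906, 0.3024], 'eef_rot': [0.9963, 0.086, 0.0, -0.0001], 'ft_force': [-0.6501, -0.1596, -1.8392], 'gripper_width': 0.0175, 'gripper_force': 58.6734}
w bush [[0.6138 0.1904 0.13  ]] tip [[0.6165 0.1908 0.164 ]]
w (286, (314.7887878417969, 179.5554656982422), (22.897661209106445, 23.726076126098633))
[[0.6132 0.191  0.13  ]]
scene (51, (380.25384521484375, 235.88311767578125), (6.444892883300781, 9.551894187927246)) [[0.6118 0.1906 0.13  ]] tip [[0.614  0.1932 0.164 ]]
```

Request:
arm_command(
  deltas=[
    [1,-0.27,0,0,0,0,0],
    [1,0,0,0.7,0,0,0],
    [1,0,0,0.7,0,0,0],
    [1,0,0,0.7,0,0,0],
    [1,0,0,0.5,0,0,0],
    [1,0,0,0.4,0,0,0],
    [1,0,0,0.4,0,0,0],
    [1,0,0,0.4,0,0,0],
    [1,0,0,0.4,0,0,0],
    [1,0,0,0.3,0,0,0],
    [1,0,0,0,0,0,0],
  ],
)

```text
t: 29.27
tcp_pos: [0.6118, 0.1905, 0.2565]
eef_rot: [0.996, 0.086, -0.0, 0.0]
ft_force: [-0.3, -0.5, -1.7]
gripper_width: 0.0173
gripper_force: 58.7
```

Request:
arm_command(
  deltas=[
    [1,0,0,0.3,0,0,0],
    [1,0,0,0.3,0,0,0],
    [1,0,0,0.3,0,0,0],
    [1,0,0,0.3,0,0,0],
    [1,0,0,0.3,0,0,0],
    [1,0,0,0.3,0,0,0],
    [1,0,0,0,0,0,0],
  ],
)

```text
t: 29.85
tcp_pos: [0.6121, 0.1904, 0.2386]
eef_rot: [0.996, 0.086, -0.0, 0.0]
ft_force: [0.1, -0.4, -2.8]
gripper_width: 0.0173
gripper_force: 58.7
```

Request:
arm_command(
  deltas=[
    [1,0,0,0.3,0,0,0],
    [1,0,0,0.3,0,0,0],
    [1,0,0,0.3,0,0,0],
    [1,0,0,0.3,0,0,0],
    [1,0,0,0.3,0,0,0],
    [1,0,0,0.3,0,0,0],
    [1,0,0,0,0,0,0],
  ],
)

```text
t: 30.43
tcp_pos: [0.612, 0.1904, 0.2206]
eef_rot: [0.996, 0.086, -0.0, 0.0]
ft_force: [0.9, 0.3, -2.7]
gripper_width: 0.017
gripper_force: 58.7
```

Request:
arm_command(
  deltas=[
    [1,0,0,0.3,0,0,0],
    [1,0,0,0.3,0,0,0],
    [1,0,0,0.3,0,0,0],
    [1,0,0,0.3,0,0,0],
    [1,0,0,0.3,0,0,0],
    [1,0,0,0.3,0,0,0],
    [1,0,0,0,0,0,0],
  ],
)

```text
t: 31.02
tcp_pos: [0.612, 0.1905, 0.2026]
eef_rot: [0.996, 0.086, -0.0, 0.0]
ft_force: [2.1, -1.2, -2.8]
gripper_width: 0.0174
gripper_force: 58.7
```

Request:
arm_command(
  deltas=[
    [1,0,0,0.3,0,0,0],
    [1,0,0,0.3,0,0,0],
    [1,0,0,0.3,0,0,0],
    [1,0,0,0.3,0,0,0],
    [1,0,0,0.3,0,0,0],
    [1,0,0,0,0,0,0],
  ],
)

```text
t: 31.52
tcp_pos: [0.612, 0.1905, 0.1875]
eef_rot: [0.996, 0.086, -0.0, 0.0]
ft_force: [2.5, -0.3, -3.4]
gripper_width: 0.0174
gripper_force: 58.7
```

Request:
arm_command(
  deltas=[
    [1,0.05,0,0.3,0,0,0],
    [1,0,0,0.3,0,0,0],
    [1,0,0,0.3,0,0,0],
    [1,0,0,0.3,0,0,0],
    [1,0,0,0.1,0,0,0],
    [1,0,0,0,0,0,0],
    [1,0,0,0,0,0,0],
    [1,0,0,0,0,0,0],
    [1,0,0,0,0,0,0],
  ],
)

```text
t: 32.27
tcp_pos: [0.6126, 0.1906, 0.1754]
eef_rot: [0.996, 0.086, -0.0, -0.0]
ft_force: [-0.3, -0.5, -2.8]
gripper_width: 0.0175
gripper_force: 58.7
```

Run:
```python
from h import *
st()
a=save('scene','s10'); save('wrist','w10')
for l in ['long_punch','board']:
  for c in ['scene','wrist']:
    print(l,c,[(np.round(m['position'],4).tolist(),round(m['score'],2)) for m in models.mark_of(c,l)[:2]])
cv2.imwrite('pics/c10.png',cv2.resize(a[190:310,330:450],(600,600),interpolation=cv2.INTER_CUBIC)[:,:,::-1])
# expected scene pixels in crop coordinates for board top under axis, tip, bushing underside
print((proj('scene',[[.613,.1909,.022],[.613,.1909,.036],[.613,.1909,.05],[.613,.1909,.072],[.613,.1909,.105]])-[330,190])*5)
st()
```

```text
{'t': 32.2667, 'q': [-0.7448, 0.6747, 0.7331, 1.5414, -0.4845, 1.1141, -1.3018], 'tcp_pos': [0.6126, 0.1906, 0.1754], 'eef_rot': [0.9963, 0.0863, -0.0, -0.0], 'ft_force': [-0.2596, -0.4691, -2.8232], 'gripper_width': 0.0175, 'gripper_force': 58.7495}
long_punch scene [([0.6132, 0.1888, 0.0376], 0.56)]
long_punch wrist []
board scene [([0.6097, 0.1632, 0.01], 0.76)]
board wrist [([0.6018, 0.161, 0.0083], 0.59)]
[[235.9361 374.7778]
 [237.8203 356.9095]
 [239.728  338.8184]
 [242.7743 309.9295]
 [247.4585 265.5085]]
{'t': 32.5667, 'q': [-0.7447, 0.6747, 0.7331, 1.5414, -0.4845, 1.114, -1.3018], 'tcp_pos': [0.6126, 0.1906, 0.1754], 'eef_rot': [0.9963, 0.0863, 0.0, -0.0], 'ft_force': [0.1301, 0.3946, -2.5736], 'gripper_width': 0.0173, 'gripper_force': 58.7514}
```

View pics/c10.png

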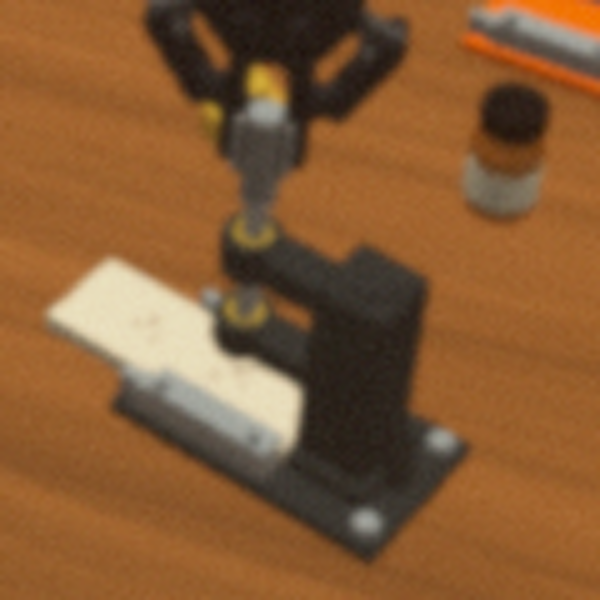

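```bash
python3 -c "
from h import *
print(ticket.finish_job())"
```

```text
the job is handed in; nothing more can be done
None
```

The job is handed in with no verdict returned: the board is home in the slot, and the arm is holding the long punch still through both bushings, tip about 37 mm above the bench (about 15 mm above the board, by the detector and the TCP height). It took about 33 s of robot time.

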